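# Empty the float dispenser into the tackle tray

## Task

Press down the flat square pad on the end of the dispenser's rocking lever nearest the robot with the fingertips and keep it down, so that the other end lifts the gate and all three cork floats roll out of the chute into the metal tray. Then let the lever come back up by itself so that the gate is shut again. Touch only the pad's half of the lever: do not touch the floats or the gate end, and leave the jar, the case and the spool where they are.

Things in the scene. Friction and masses are not known exactly. Their poses are not given: they have to be found in the camera images.
- lever (a joint): angle of the rocking lever about its level pivot, rad: 0 = at rest, lever level, gate shut; grows as the pad is pressed; stop at 0.38. Floats pass the gate from about 0.27 on, so press to the stop. A spring returns it to 0 when let go: pressing mid-pad takes about 3 N at first, 5 N at the stop, then the force rises steeply
- pad_top (a point): middle of the upper face of the pad: black rubber plate 40 x 40 x 10 mm on the near end of the lever (steel bar 22 mm wide), 110 mm from the pivot. 132 mm above the table at rest; goes down 41 mm to the stop, shifting about 4 mm toward the pivot, the pad then sloping 22 degrees, outer edge lower. Site x axis: along the lever from pad to gate; z up at rest. Nothing stands over the pad
- dispenser: fixed float dispenser of grey and bare metal; origin on the table under the lever's pivot, which is 122 mm up between two steel cheeks 134 mm high. x axis: along the lever, pad at x = -110 mm, gate at x = +110 mm; z up. Base plate x -140 to 150, y -165 to 35 mm, 8 mm thick. A round stop post 22 mm wide stands under the lever at x = -85 mm, 76 mm high
- chute_mouth (a point): middle of the chute floor at its low end, 54 mm above the table. The open sheet-metal chute runs along the dispenser's y at x = 110 mm, from y = -160 mm (high end) past the gate at y = 0 down to this mouth at y = 65 mm; slope 9 degrees, inside width 41 mm, walls 24 mm high, floor 65 mm above the table at the gate
- gate_edge (a point): middle of the lower edge of the gate: a steel plate 24 mm wide (along the lever), 5 mm thick, hanging 45 mm below the far end of the lever, 110 mm from the pivot, into the chute; 73 mm above the table when shut, about 44 mm higher at the stop. Axes turn with the lever, x from pivot to gate. The far half of the lever, from pivot to gate, is not to be touched
- tray: fixed aluminium tray 200 x 160 x 45 mm high, wall 3 mm, open on top, with one divider at x = +45 mm, under the mouth of the chute; origin in the middle of its underside, axes as the dispenser's
- float_1_center (a point): centre of cork ball float 1 of 3, 36 mm across, 12 g; at the start it waits in the chute behind the gate (next to the gate). After the gate is up, the three take about 1 s to roll into the tray
- float_2_center (a point): centre of cork ball float 2 of 3, 36 mm across, 12 g; at the start it waits in the chute behind the gate (second). After the gate is up, the three take about 1 s to roll into the tray
- float_3_center (a point): centre of cork ball float 3 of 3, 36 mm across, 12 g; at the start it waits in the chute behind the gate (farthest up). After the gate is up, the three take about 1 s to roll into the tray
- float_1: the same float 1 as a body (origin on its skin, turns as it rolls); use its centre point for position
- float_2: the same float 2 as a body (origin on its skin, turns as it rolls); use its centre point for position
- float_3: the same float 3 as a body (origin on its skin, turns as it rolls); use its centre point for position
- jar: bystander: small glass jar with steel lid, 52 mm across, 70 mm tall; origin in the middle of its underside
- case: bystander: flat white plastic case 75 x 50 x 22 mm; origin in the middle of its underside
- spool: bystander: empty wooden spool standing on end, 44 mm across, 40 mm tall; origin in the middle of its underside
Not all that is in view belongs to the job. What is shaped like the float_3 but turquoise is not meant. Leave any green look-alike of the float_2 alone.

How it is judged:
On the way, in this order (a step that is already met when the one before it is completed fails the run):
1. the pad is pressed down and the gate is lifting (value of joint lever above 0.2 rad), for 0.05 s.
2. all three floats are in the tray (x of float_1_center in the frame of tray between -0.1 and 0.1 m and y of float_1_center in the frame of tray between -0.08 and 0.08 m and height (world z) of each of float_1_center, float_2_center, float_3_center below 0.04 m and x of float_2_center in the frame of tray between -0.1 and 0.1 m and y of float_2_center in the frame of tray between -0.08 and 0.08 m and x of float_3_center in the frame of tray between -0.1 and 0.1 m and y of float_3_center in the frame of tray between -0.08 and 0.08 m), for 0.2 s.
At the end, for the whole second after the job is handed in: The centres of all three floats are inside the tray's outline and less than 40 mm above the table, moving slower than 0.15 m/s, and the lever is back up within 0.04 rad of rest (gate shut) (all of step 2 and linear speed of each of float_1, float_2, float_3 below 0.15 m/s and value of joint lever below 0.04 rad); the robot touches nothing.
It fails at once if the robot touches a float (more than 0.5 N) (contact force between any of the fingers, the arm and float_1 above 0.5 N or contact force between any of the fingers, the arm and float_2 above 0.5 N or contact force between any of the fingers, the arm and float_3 above 0.5 N).
It fails at once if the robot touches the gate end: it presses on the dispenser (more than 1 N) with the grasp point beyond 20 mm before the pivot, on the gate side (x of the grasp point in the frame of dispenser above -0.02 m and contact force between any of the fingers, the arm and dispenser above 1 N).
It fails at once if the jar, case or spool is moved more than 20 mm (distance of any of jar, case, spool from where it was at the start of the episode above 0.02 m).
It also fails if it takes over 29 s, if anything falls off the work surface, if the arm or the gripper's body presses on something with over 40 N, if the wrist force passes 120 N, or if a joint passes its speed limit or range.

## Robot

A 7-joint arm with a two-finger parallel gripper is mounted at the origin on the work surface. World frame = base frame: x ahead of the robot, y to its left, z up, the work surface at z = 0. Lengths are in m, angles in rad, forces in N, time in s.
With the tool pointing down it reaches from about 0.35 to 0.9 m from the base axis. Payload 8.1 kg.
Tool frame: the origin (TCP) lies at the centre of the arm's flange, where the gripper is bolted on; the fingertips stand 178 mm ahead of it and the grasp point (between the pads) lies 159 mm ahead of it; z points along the fingers, y is the direction in which the jaws open and shut (so a half turn about z gives the same grasp; the last joint's range is limited). The gripper opens to 92 mm and grips with 3 to 60 N. Pads are 19 mm wide; open, the fingers measure 130 mm over their backs; the gripper's body (75 mm by 190 mm) begins 47 mm behind the grasp point.
Start: joints at [-1.222, 0.434, 0.025, 1.573, -0.012, 1.134, -0.075], TCP at [0.273, 0.562, 0.405] pointing down, gripper open.
Joint ranges: [-2.62, 2.62], [-0.44, 2.09], [-1.27, 1.32], [0.08, 2.57], [-1.32, 4.46], [0.12, 2], [-2.74, 2.74]. Speed limits (rad/s): [2.22, 2.22, 3.01, 3.01, 3.14, 3.14, 3.14].

## Interface

Orientations are given as a rotation vector (axis times angle).
In Python, from cell import arm gives the robot as it stands. The module is installed in compiled form; this text tells all that it offers.
- The arm moves only by the tool move_arm, never from a script. Its argument "steps" is a list of rows, each a list of 4 numbers: the shift along the tool's x, y, z in mm, then the turn about the tool's z in rad. In form: [[x, y, z, twist], ...]. A call has 1 to 20 rows; each row is the pose to reach, as a shift and turn from the pose commanded when the call began, along the tool's axes at that moment; what a row does not reach only later rows make up. A row lasts 1/8 s, in which the tool goes at most 62.5 mm and 10.7 degrees, less where a joint would pass 70% of its speed; a pose out of reach is approached as far as the arm can. A call with a gripper value outside its range is refused whole. "grip" is the finger opening in mm, from 0 to 91.8, set as the call begins (left out, the last holds). The fingers move at their own pace and stop on an object; "grip_force" is the grip in N (left out, the last holds). Time passes only in rows, so rows that repeat a pose let the fingers close. It gives the time, the measured TCP pose, the force and the opening at its end, in the units of the state.
- arm.observe(): the state, without advancing time (a new reading comes with each control period).
- arm.get_image(name): name is "scene" or "side" or "wrist"; returns the picture (400x640x3 uint8, red, green, blue); there is no depth.
- arm.camera_info(name): a dict with "mtx" (3x3 intrinsics, pixels), "dist_coeffs" ([k1, k2, p1, p2, k3] as OpenCV has them; the pictures are not rectified), "pose" (4x4, takes a point from camera to world coordinates); the wrist camera has in their place "T_tool_cam" (4x4, takes a point from camera to tool coordinates, whose origin is the TCP and whose axes are the flange's). Camera axes: x right, y down, z forward; pixel columns grow to the right and rows downward; lengths in m; the calibration is good to about 2 mm. A picture is of the moment at which its call begins: read the wrist's pose just before it. camera_info takes no time and is no camera call.
- arm.sign_off(): hands the job in, once; it reports no verdict.
The state is a dict: "clock": time; "joints": joint angles; "dq": joint speeds; "joint_efforts": joint torques, N m; "position": TCP position; "ee_rot": TCP orientation; "force": force on the tool from outside, world axes, zero at the start; "ft_torque": the same for the moment, N m; "width": opening from 0.0 (shut) to 1.0 (fully open).
Only numpy, scipy, OpenCV 4.12 (cv2) and the standard library are available. Lean on these libraries where they do the work, as an engineer would, in place of code of your own. Each camera call takes 0.05 s, during which the arm holds its last target.

## Working session

There is one attempt and no reset: what is moved stays moved. The work goes in short steps, Python scripts to look and compute and a tool call to move; the robot and the scene stay as the last step left them, time stands still between calls to the robot, and variables do not carry over. Pictures are saved under pics/ and viewed, and the job is handed in when it is done.

Besides the shell and the picture viewer there is one more tool, called after "Emit:" in YAML: its name, and indented under it one key for each argument. move_arm: Moves the arm, as the interface text tells. Its arguments: {"type":"object","properties":{"steps":{"type":"array"},"grip":{"type":"number"},"grip_force":{"type":"number"}},"required":["steps"]}

```bash
mkdir -p pics; python3 - <<'E'
from cell import arm
import cv2,numpy as np
s=arm.observe();print(s)
for n in ["scene","side","wrist"]:
    cv2.imwrite(f"pics/{n}0.png",arm.get_image(n)[:,:,::-1]); i=arm.camera_info(n);print(n,{k:np.round(v,4).tolist() for k,v in i.items() if not isinstance(v,str)})
E
```

```text
{'clock': 0.0, 'joints': array([-1.22160615,  0.43522379,  0.02496396,  1.57406898, -0.01160648,
        1.13400731, -0.07508996]), 'dq': array([-0.0002969 , -0.00042065, -0.0008988 , -0.00035107,  0.00186577,
        0.00166147,  0.00027753]), 'joint_efforts': array([-8.75179612e-04, -6.67853808e+01,  9.84708108e-01, -3.14468014e+01,
       -6.05190732e-02,  4.27310227e-02,  1.76056037e-04]), 'position': array([0.27278551, 0.56207902, 0.40395503]), 'ee_rot': array([-7.03683435e-01, -3.06154329e+00,  2.42965900e-03]), 'force': array([-0.5949396 , -0.24688575,  0.2428175 ]), 'ft_torque': array([ 0.01758942, -0.01144107, -0.05045484]), 'width': 0.9997322791131398}
scene {'mtx': [[407.6138, 0.0, 321.9417], [0.0, 407.6138, 196.1588], [0.0, 0.0, 1.0]], 'dist_coeffs': [-0.0362, 0.0, 0.0, 0.0, 0.0], 'pose': [[-0.1466, 0.7627, -0.6299, 1.2047], [0.9892, 0.1135, -0.0927, 0.1153], [0.0008, -0.6367, -0.7711, 0.8377], [0.0, 0.0, 0.0, 1.0]]}
side {'mtx': [[431.8839, 0.0, 318.0015], [0.0, 431.8839, 205.6901], [0.0, 0.0, 1.0]], 'dist_coeffs': [0.0263, 0.0, 0.0, 0.0, 0.0], 'pose': [[0.9759, -0.1133, 0.1865, 0.433], [-0.2176, -0.5745, 0.7891, -0.7981], [0.0177, -0.8106, -0.5853, 0.7063], [0.0, 0.0, 0.0, 1.0]]}
wrist {'mtx': [[360.5259, 0.0, 316.0981], [0.0, 360.5259, 201.2308], [0.0, 0.0, 1.0]], 'dist_coeffs': [-0.0159, 0.0, 0.0, 0.0, 0.0], 'T_tool_cam': [[-0.0005, -0.9623, -0.272, 0.073], [1.0, -0.0002, -0.0009, -0.0006], [0.0008, -0.272, 0.9623, 0.0199], [0.0, 0.0, 0.0, 1.0]]}
```

View pics/scene0.png

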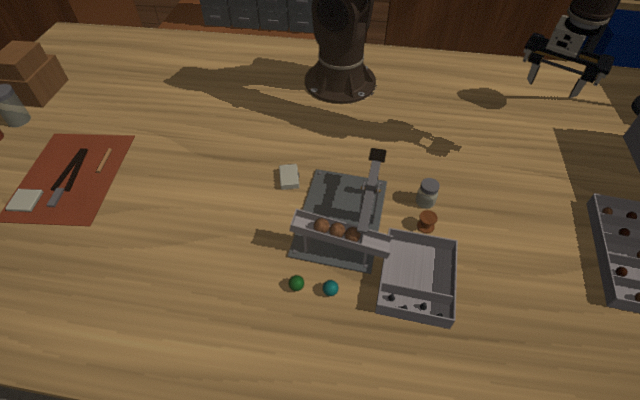

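View pics/side0.png

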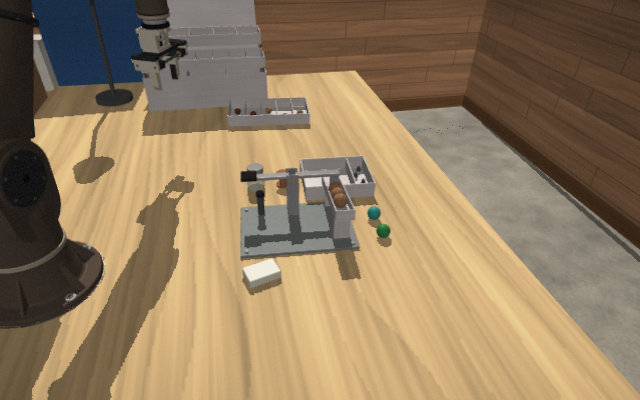

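View pics/wrist0.png

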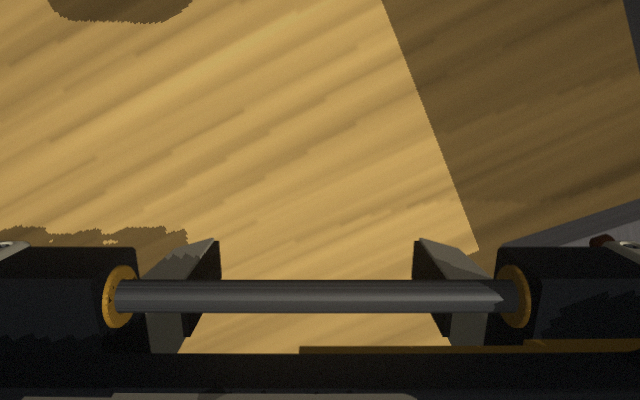

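The scene picture shows the pad near (377,155), gate and floats near (320–355,230), the tray near (418,278), the jar at (428,193), the spool at (427,221) and the case at (289,176). In the side picture the pad is near (249,176). I'll zoom in to measure.

```bash
python3 - <<'E'
import cv2
a=cv2.imread("pics/scene0.png")[135:285,275:475];cv2.imwrite("pics/sc.png",cv2.resize(a,None,fx=4,fy=4,interpolation=cv2.INTER_CUBIC))
a=cv2.imread("pics/side0.png")[150:290,230:400];cv2.imwrite("pics/si.png",cv2.resize(a,None,fx=4,fy=4,interpolation=cv2.INTER_CUBIC))
E
```

```text
(no output)
```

View pics/sc.png

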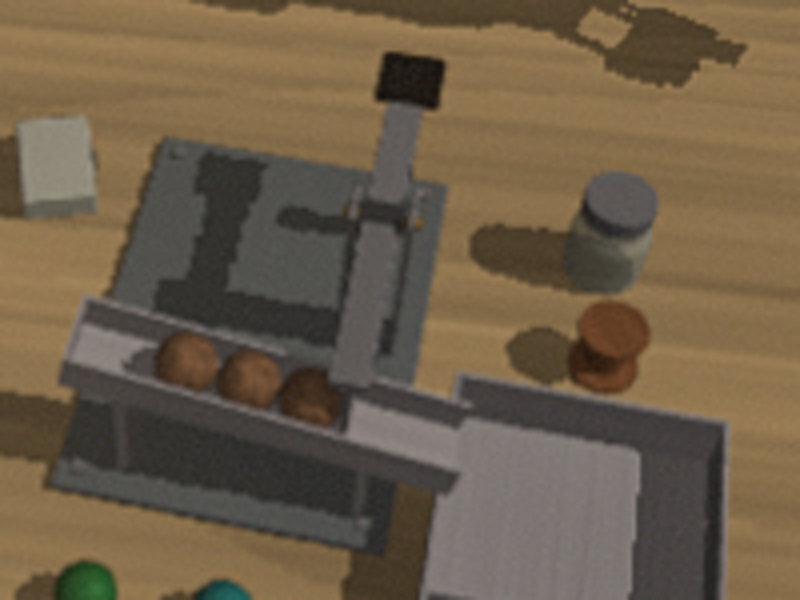

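View pics/si.png

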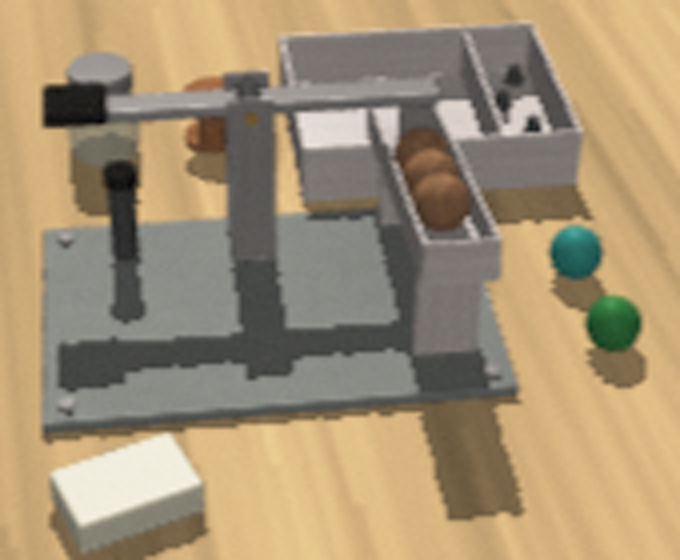

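```bash
cat > h.py <<'E'
from cell import arm
import cv2,numpy as np
from scipy.optimize import least_squares
def proj(n,P):
    i=arm.camera_info(n);T=np.linalg.inv(i["pose"])
    return cv2.projectPoints(np.array(P,float),cv2.Rodrigues(T[:3,:3])[0],T[:3,3],i["mtx"],i["dist_coeffs"])[0].reshape(-1,2)
def ray(n,uv,z):
    i=arm.camera_info(n);u=cv2.undistortPoints(np.array([[uv]],float),i["mtx"],i["dist_coeffs"])[0,0]
    d=i["pose"][:3,:3]@np.r_[u,1];o=i["pose"][:3,3];return o+d*(z-o[2])/d[2]
E
python3 - <<'E'
from h import *
pts={"scene":[([-.14,-.165,.008],165,140),([-.14,.035,.008],447,185),([.15,.035,.008],385,550),([.15,-.165,.008],50,487),([-.11,0,.127],411,80)],
"side":[([-.14,-.165,.008],45,428),([.15,-.165,.008],517,388),([-.14,.035,.008],42,232),([-.11,0,.127],75,104)]}
off={"scene":(275,135),"side":(230,150)}
def w(p,P):
    c,s=np.cos(p[2]),np.sin(p[2]);P=np.array(P);return np.c_[p[0]+c*P[:,0]-s*P[:,1],p[1]+s*P[:,0]+c*P[:,1],P[:,2]]
def res(p,full=False):
    r=[]
    for n,l in pts.items():
        o=np.array([[q[1]/4+off[n][0],q[2]/4+off[n][1]] for q in l])
        r.append(proj(n,w(p,[q[0] for q in l]))-o)
    return np.vstack(r).ravel()
f=least_squares(res,[.55,.1,0],loss='soft_l1');print(f.x,res(f.x).reshape(-1,2).round(1).tolist())
p=f.x
print("pad",w(p,[[-.11,0,.132]]),"tray dir")
print("pad from views",ray("scene",(275+411/4,135+80/4),.127),ray("side",(230+75/4,150+104/4),.127))
print("jar lid",ray("scene",(275+620/4,135+200/4),.07),"spool",ray("scene",(275+615/4,135+328/4),.04),"case",ray("scene",(275+55/4,135+158/4),.022))
E
```

```text
[ 0.58369084  0.13685306 -0.07356285] [[-1.0, -1.1], [-0.1, -0.6], [0.1, 0.5], [-0.5, -0.3], [-0.8, 0.1], [-0.6, -1.6], [0.9, -1.8], [0.0, -1.8], [-0.3, -0.7]]
pad [[0.47398833 0.14493768 0.132     ]] tray dir
pad from views [0.47334519 0.14686578 0.127     ] [0.47430831 0.14126467 0.127     ]
jar lid [0.50174358 0.28555429 0.07      ] spool [0.5798755  0.28702721 0.04      ] case [ 0.4761158 -0.0830948  0.022    ]
```

```bash
python3 - <<'E'
from h import *
s=arm.observe();R=cv2.Rodrigues(s["ee_rot"])[0];print(R.round(3))
yd=np.array([.0735,.997,0]);t=R.T@yd;print("twist",np.arctan2(-t[0],t[1]))
tgt=np.array([.470,.145,.178+.165]);print("delta mm",R.T@(tgt-s["position"])*1000)
E
```

```text
[[-0.9    0.437 -0.   ]
 [ 0.437  0.9   -0.001]
 [-0.    -0.001 -1.   ]]
twist -0.3782494706898864
delta mm [-359.51366926 -289.12099629   61.51312453]
```

Emit:
move_arm:
  steps:
    - [-36,-29,0,-0.04]
    - [-72,-58,0,-0.08]
    - [-108,-87,0,-0.12]
    - [-144,-116,0,-0.16]
    - [-180,-145,0,-0.2]
    - [-216,-173,5,-0.24]
    - [-252,-202,15,-0.28]
    - [-288,-231,25,-0.32]
    - [-324,-260,40,-0.36]
    - [-345,-277,50,-0.378]
    - [-360,-289,60,-0.378]
    - [-360,-289,60,-0.378]
    - [-360,-289,60,-0.378]
  grip: 0
  grip_force: 20

```text
clock: 1.78
position: [0.4703, 0.146, 0.345]
ee_rot: [-0.115, -3.139, -0.001]
force: [-0.6, 0.2, 0.3]
width: 0.006
```

```bash
python3 - <<'E'
from h import *
s=arm.observe();print(s["clock"],s["position"],s["ee_rot"],s["force"],s["width"])
R=cv2.Rodrigues(s["ee_rot"])[0];print(R.round(3),"tip",s["position"]+R@[0,0,.178])
for n,(x,y) in {"scene":(300,50),"side":(170,60)}.items():
    a=arm.get_image(n)[y:y+180,x:x+220,::-1];cv2.imwrite(f"pics/{n}1.png",cv2.resize(a,None,fx=3,fy=3))
E
```

```text
1.775 [0.47030844 0.14599777 0.34497371] [-1.14864425e-01 -3.13942178e+00 -8.06117476e-04] [-0.59552529  0.24339608  0.27804982] 0.00563737692376955
[[-0.997  0.073 -0.   ]
 [ 0.073  0.997  0.001]
 [ 0.     0.001 -1.   ]] tip [0.4702993  0.14608951 0.16697373]
```

View pics/scene1.png

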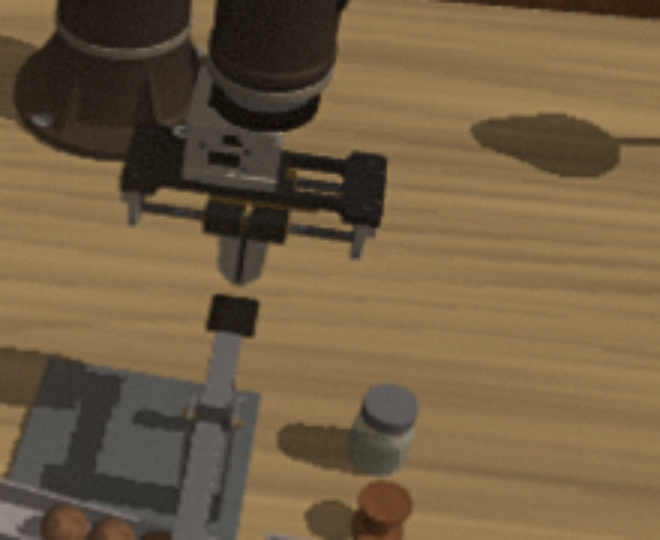

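View pics/side1.png

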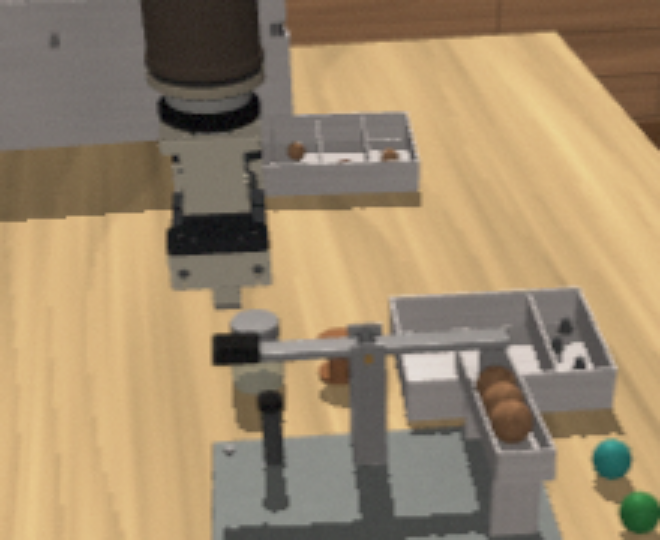

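The scene picture shows the closed fingertips at about (378,143), just above the pad at (377,155). The side picture shows the tip centred over the pad at about (247,160). The gap is about 35 mm, so I'll press now.

Emit:
move_arm:
  steps:
    - [0,0,10,0]
    - [0,0,20,0]
    - [0,0,28,0]
    - [0,0,34,0]
    - [0,0,40,0]
    - [0,0,46,0]
    - [0,0,52,0]
    - [0,0,58,0]
    - [0,0,64,0]
    - [0,0,69,0]
    - [0,0,73,0]
    - [0,0,75,0]
    - [0,0,75,0]
    - [0,0,75,0]

```text
clock: 3.62
position: [0.4706, 0.1453, 0.2699]
ee_rot: [0.116, 3.139, 0.0]
force: [0.8, 1.5, 3.5]
width: 0.004
```

```bash
python3 - <<'E'
from h import *
s=arm.observe();print(s["clock"],s["position"],s["force"],s["width"])
for n,(x,y) in {"scene":(260,100),"side":(210,110)}.items():
    a=arm.get_image(n)[y:y+180,x:x+220,::-1];cv2.imwrite(f"pics/{n}2.png",cv2.resize(a,None,fx=3,fy=3))
E
```

```text
3.625 [0.47060486 0.14525704 0.26987872] [0.79070784 1.49426882 3.53922474] 0.004136323157217984
```

View pics/scene2.png

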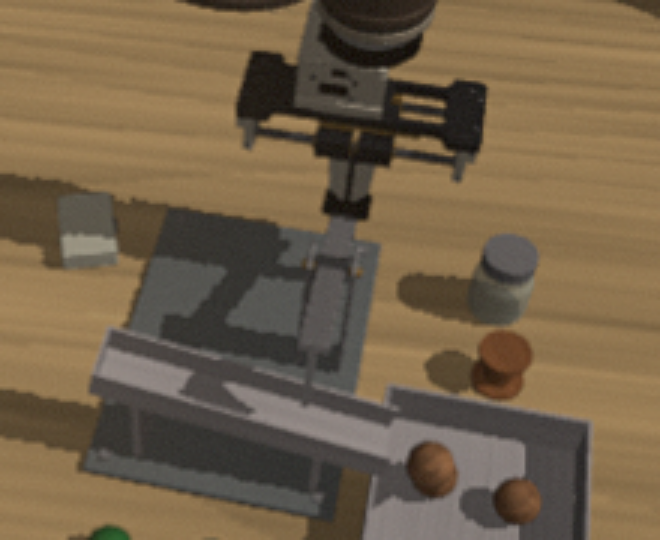

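View pics/side2.png

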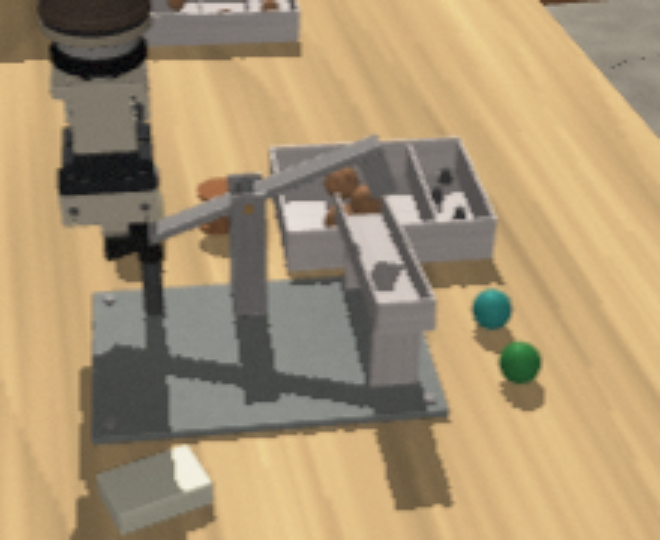

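The lever is down, the gate is up and the floats are leaving the chute. The scene picture shows two of them in the tray near (404,256) and (432,267). I'll hold the pad down a while longer.

Emit:
move_arm:
  steps:
    - [0,0,1,0]
    - [0,0,1,0]
    - [0,0,1,0]
    - [0,0,1,0]
    - [0,0,1,0]
    - [0,0,1,0]
    - [0,0,1,0]
    - [0,0,1,0]
    - [0,0,1,0]
    - [0,0,1,0]
    - [0,0,1,0]
    - [0,0,1,0]

```text
clock: 5.22
position: [0.4707, 0.1452, 0.2691]
ee_rot: [0.116, 3.139, 0.001]
force: [1.1, 0.8, 8.0]
width: 0.004
```

```bash
python3 - <<'E'
from h import *
s=arm.observe();print(s["clock"],s["position"],s["force"],s["width"])
for n,(x,y) in {"scene":(260,150),"side":(210,110)}.items():
    a=arm.get_image(n)[y:y+180,x:x+220,::-1];cv2.imwrite(f"pics/{n}3.png",cv2.resize(a,None,fx=3,fy=3))
E
```

```text
5.225 [0.47074529 0.14522466 0.26912874] [1.08268407 0.75254853 8.00871342] 0.003603826914654014
```

View pics/scene3.png

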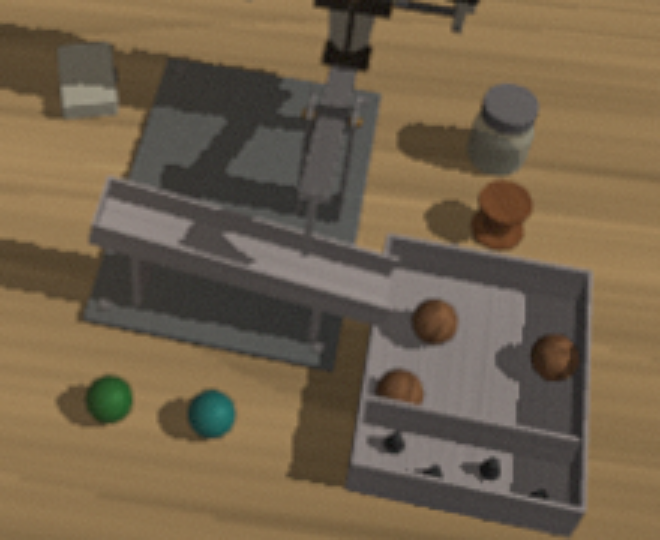

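View pics/side3.png

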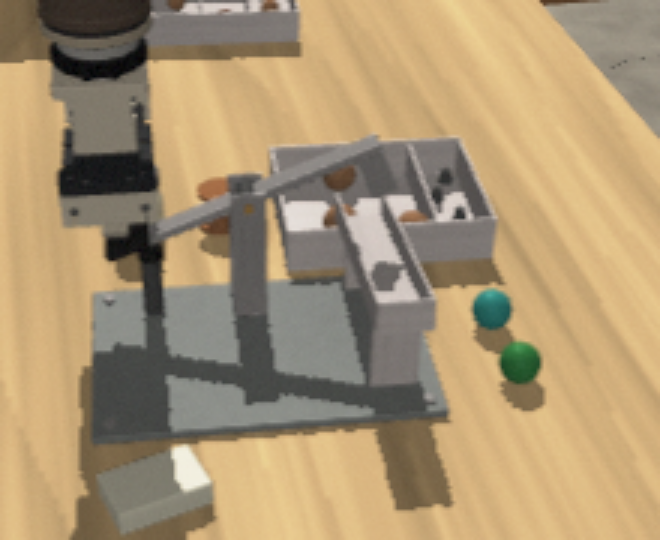

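All three floats are in the tray, in the scene picture at about (405,257), (393,280) and (445,269), and the chute is empty. I'll back straight up slowly so the lever follows.

Emit:
move_arm:
  steps:
    - [0,0,-4,0]
    - [0,0,-9,0]
    - [0,0,-14,0]
    - [0,0,-19,0]
    - [0,0,-24,0]
    - [0,0,-29,0]
    - [0,0,-34,0]
    - [0,0,-39,0]
    - [0,0,-44,0]
    - [0,0,-52,0]
    - [0,0,-65,0]
    - [0,0,-85,0]
    - [0,0,-105,0]
    - [0,0,-115,0]
    - [0,0,-115,0]
    - [0,0,-115,0]
    - [0,0,-115,0]
    - [0,0,-115,0]

```text
clock: 7.58
position: [0.4705, 0.1451, 0.3833]
ee_rot: [-0.116, -3.139, 0.001]
force: [0.1, 0.3, 0.6]
width: 0.006
```

```bash
python3 - <<'E'
from h import *
s=arm.observe();print(s["clock"],s["position"],s["force"],s["width"])
for n,(x,y) in {"scene":(260,140),"side":(210,110)}.items():
    a=arm.get_image(n)[y:y+190,x:x+220,::-1];cv2.imwrite(f"pics/{n}4.png",cv2.resize(a,None,fx=3,fy=3))
E
```

```text
7.575 [0.47045287 0.14506899 0.38325506] [0.0578821  0.28364748 0.61915325] 0.005889381216854858
```

View pics/scene4.png

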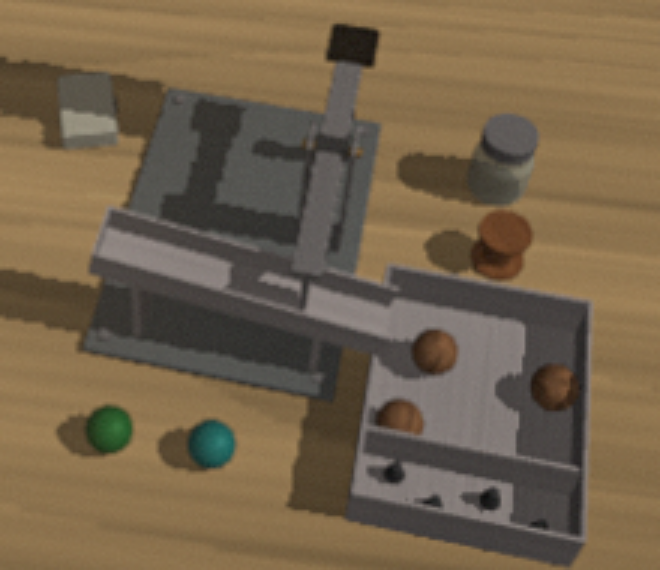

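View pics/side4.png

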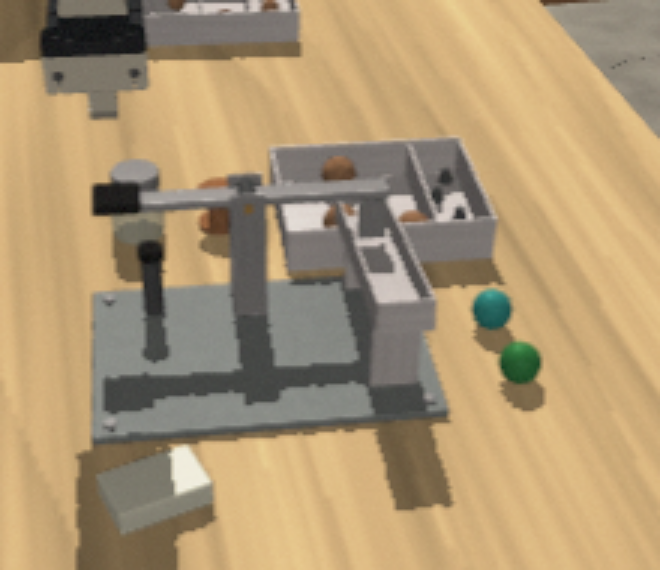

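The lever is level again, with the pad at about (249,176) in the side picture as at the start. The gate is down, the floats are still in the tray, and the gripper is well clear of the lever.

```bash
python3 -c "
from cell import arm
print(arm.sign_off())"
```

```text
the job is handed in; nothing more can be done
None
```

I pressed the pad down to the stop with the closed fingertips and held it until all three cork floats had rolled into the tray. Then I backed straight up so the lever came back by itself, and handed the job in at about 7.7 s. `sign_off` gives no verdict.

- **Floats:** the last pictures show all three in the tray and the chute empty. They sit at the same places as in the pictures about 2.3 s earlier. I judged their positions and rest by eye, not by measuring.
- **Lever and gate:** the lever looks level again, with the pad where it was at the start, and the gate is down. I did not measure the lever angle.
- **Contact:** the fingertips touched only the pad. The force at the stop was about 8 N and fell to about zero after I backed off, with the tips about 70 mm above the pad.
- **Bystanders:** the jar, case and spool show no visible movement. No check failed or disagreed, and the pad position fitted from the two cameras together lay within about 4 mm of each single-camera estimate.

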